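# Lay the standing slide box flat in its lane and shut the slide case

## Task

One slide box, the one with the red label, still stands on end in the open slide case. Push it over gently with the fingertips on its lid face, near the top so that it tips instead of sliding, and let it fall flat, lid up, between the ribs of its lane and inside the blue outline there; then push the case's lid over until it is fully shut. Push only: do not grip or lift anything, and leave the other slide boxes and the things on the worktop where they are.

Things in the scene. Friction and masses are not known exactly. Their poses are not given: they have to be found in the camera images.
- red_center (a point): Centre of the slide box to lay down: clear box with a red label, 83 x 31 x 21 mm, 50 g, standing on its 31 x 21 end, top 88 mm above the worktop, this point 46 mm. Axes: z out of its lid face, y along the 83, x along the 31. At the start y is up and z level, away from the case's hinge: pushing on the lid face tips it towards the hinge, to lie lid up
- box_red: The same box; origin at the middle of its underside (the 31 x 83 face opposite the lid face), 10.5 mm from its centre. It stands free: pushed 55 mm or more above its foot it tips over its lower edge, its foot hardly shifting, and falls by itself once its top has gone about 22 mm; pushed low it slides along the lane
- bay (a point): Centre of the blue outline (106 x 37 mm outside) on the floor of the standing box's lane, 5 mm above the worktop; x along the lane towards the hinge side, y across, z up. The lane is a light grey tray, x = -79 to 71 mm, with 10 mm ribs 40 mm apart inside and 7 mm end stops. The box's foot starts somewhere in x = -36 to -68, on the outline's front line; laid straight over, it lies in the outline
- case: Open grey slide case, 165 x 200 x 44 mm when shut, fixed; origin on the worktop under its middle; x level towards the hinge side (the robot's left), y along the hinge, z up. Walls 30 mm high, 3 thick. Hinge axis at x = 86, z = 31 mm. It holds four lanes 47 mm apart side by side along y; which lane holds the standing box varies and one is empty
- lid_edge (a point): Point on the outer face of the case's lid, midway along its free edge and 15 mm in from it, 153 mm from the hinge axis. Axes as the case's when shut (z out of the outer face, y along the hinge). Lid 165 x 200 mm, 13 mm deep; open, its free edge is about 195 mm above the worktop. Behind it is free space 60 mm deep or more above 70 mm height
- case_lid (a joint): Angle of the case's lid, rad: 0 shut, 1.57 upright, 1.83 the stop, leaning back away from the lanes; it starts between 1.5 and 1.8. About 0.13 kg, slightly stiff hinge, 1 to 2 N at the edge. From 1.8 to about 1.0 it stays where it is put; pushed from behind below about 0.95 it sinks shut by itself in one to two seconds. It would strike a standing box
- blue_center (a point): a clear lidded slide box with a blue label, 83 long, 31 wide, 21 high, about 50 g, lying flat, lid up, in another lane of the case; this point is its centre. Leave it where it lies
- plain_center (a point): a clear lidded slide box with a cream label, 83 long, 31 wide, 21 high, about 50 g, lying flat, lid up, in another lane of the case; this point is its centre. Leave it where it lies
- sample_cup: white sample cup with an orange lid, 58 across, 61 high, upright on the worktop to the right of the case; origin at the centre of its underside. Leave it
- oil: small brown dropper bottle with a black cap, 27 across, 67 high, upright on the worktop to the right of the case; origin at the centre of its underside. Leave it
- dispenser: black tape dispenser, 130 x 37 x 62 high, on the worktop to the left of the case behind the open lid; origin at the centre of its underside. Leave it
Mind the look-alikes: they are no part of the job. What is shaped like the box_red but pink is not meant.

How it is judged (in metres and radians):
On the way, in this order (a step that is already met when the one before it is completed fails the run):
1. the red-labelled box lies flat, lid up, inside the outline of its lane, while the case's lid is still open (angle between red_center's own z axis and vertical below 0.08 rad and x of red_center in the frame of bay between -0.0125 and 0.0125 m and y of red_center in the frame of bay between -0.0075 and 0.0075 m and z of red_center in the frame of bay between 0.0065 and 0.0145 m and angle between the y axis of red_center and the x axis of bay, either way round below 0.2 rad and value of joint case_lid above 1.4 rad and linear speed of box_red below 0.03 m/s), for 0.2 s.
2. the lid is shut (value of joint case_lid below 0.04 rad), for 0.2 s.
At the end, for the whole second after the job is handed in: The red-labelled box lies flat (within 4.5 degrees) on the floor of its lane, lid up, its centre within 12.5 mm of the outline's centre along the lane and 7.5 mm across it, along the lane within 11 degrees, at rest, and the case's lid is fully shut (below 0.04 rad) (angle between red_center's own z axis and vertical below 0.08 rad and x of red_center in the frame of bay between -0.0125 and 0.0125 m and y of red_center in the frame of bay between -0.0075 and 0.0075 m and z of red_center in the frame of bay between 0.0065 and 0.0145 m and angle between the y axis of red_center and the x axis of bay, either way round below 0.2 rad and value of joint case_lid below 0.04 rad and linear speed of box_red below 0.02 m/s); the robot touches nothing.
It fails at once if the red-labelled box is lifted (its centre more than 62 mm above the worktop) (height (world z) of red_center above 0.062 m).
It fails at once if another slide box is moved by more than 12 mm (distance of any of blue_center, plain_center from where it was at the start of the episode above 0.012 m).
It fails at once if a thing on the worktop is moved by more than 15 mm (distance of any of sample_cup, oil, dispenser from where it was at the start of the episode above 0.015 m).
It fails at once if the red-labelled box is pinched or pressed with more than 12 N, or the case or its lid with more than 25 N (contact force between the arm and case above 25 N or contact force between the arm and box_red above 12 N).
It also fails if it takes over 43 s, if anything falls off the work surface, if the arm or the gripper's body presses on something with over 40 N, if the wrist force passes 120 N, or if a joint passes its speed limit or range.

## Robot

A 6-joint arm with a two-finger parallel gripper is mounted at the origin on the work surface; the furniture and walls round the work are solid. World frame = base frame: x ahead of the robot, y to its left, z up, the work surface at z = 0. Lengths are in mm, angles in rad, forces in N, time in s.
With the tool pointing down it reaches from about 275 to 1000 mm from the base axis. Payload 8.4 kg.
Tool frame: the origin (TCP) lies at the very end of the fingers, on their centre line; the grasp point (between the pads) lies 19 mm behind it; z points along the fingers, x is the direction in which the jaws open and shut, and the axes are right-handed (so a half turn about z gives the same grasp; the last joint's range is limited). The gripper opens to 85 mm and grips with 20 to 120 N. Pads are 22 mm wide; open, the fingers measure 114 mm over their backs; the gripper's body (76 mm by 85 mm) begins 54 mm behind the grasp point. The pads swing forward as they close: fully open they stand 13 mm farther back than shut.
Start: joints at [-1.247, 0.353, 1.633, -0, 1.155, -0.002], TCP at [200.04, -592.125, 231.281] pointing down, gripper open.
Joint ranges: [-2.63, 2.63], [-0.92, 2.1], [0.06, 2.66], [-1.3, 4.44], [0, 2.69], [-3.02, 3.02]. Speed limits (rad/s): [2.22, 2.22, 2.79, 3.14, 3.14, 3.14].

## Interface

Orientations are given as [roll, pitch, yaw] about the fixed x, y, z axes, in that order (R = Rz(yaw) Ry(pitch) Rx(roll)).
In Python, from rig import sense, grab_frame, calibration, sign_off gives the robot as it stands.
- The arm moves only by the tool servo_tool, never from a script. Its argument "series" is one flat list of numbers, 4 for each row, row after row: the shift along the world's x, y, z in m, then the turn about the world's z in degrees. In form: [x, y, z, yaw, x, y, z, yaw, ...]. A call has 1 to 8 rows; each row shifts and turns the commanded pose from where the row before left it; what a row does not reach is not made up. A row lasts 1/12 s, in which the tool goes at most 41.7 mm and 7.16 degrees, less where a joint would pass 70% of its speed; a pose out of reach is approached as far as the arm can. A call is refused whole if a number of a shift passes 0.0417 or a number of a turn 7.16, either way. A call with a gripper value outside its range is refused whole. "gripper" is the finger opening in m, from 0 to 0.0854, set as the call begins (left out, the last holds). The fingers move at their own pace and stop on an object; "newtons" is the grip in N (left out, the last holds). Time passes only in rows, so rows that do not move let the fingers close. It gives the time, the measured TCP pose, the force and the opening at its end, in the units of the state.
- sense(): the state, without advancing time (a new reading comes with each control period).
- grab_frame(name): name is "scene" or "top"; returns the picture (384x512x3 uint8, blue, green, red); there is no depth.
- calibration(name): a dict with "fx", "fy", "cx", "cy" (pixels), "rvec" (rotation vector, rad) and "tvec" (3), from world to camera coordinates, as OpenCV has them. Camera axes: x right, y down, z forward; pixel columns grow to the right and rows downward; lengths in mm; the calibration is good to about 2 mm. A picture is of the moment at which its call begins. calibration takes no time and is no camera call.
- sign_off(): hands the job in, once; it reports no verdict.
The state is a dict: "clock": time; "qpos": joint angles; "qvel": joint speeds; "joint_efforts": joint torques, N m; "eef_pos": TCP position; "tcp_rot": TCP orientation; "contact_force": force on the tool from outside, world axes, zero at the start; "wrist_torque": the same for the moment, N m; "opening": opening from 0.0 (shut) to 1.0 (fully open).
Only numpy, scipy, OpenCV 4.12 (cv2) and the standard library are available. Lean on these libraries where they do the work, as an engineer would, in place of code of your own. Each camera call takes 0.05 s, during which the arm holds its last target. There are 200 camera calls.

## Working session

There is one attempt and no reset: what is moved stays moved. The work goes in short steps, Python scripts to look and compute and a tool call to move; the robot and the scene stay as the last step left them, time stands still between calls to the robot, and variables do not carry over. Pictures are saved under pics/ and viewed, about 8 in all and at most 12, crops included, and the job is handed in when it is done.

Besides the shell and the picture viewer there is one more tool, called after "Emit:" by a JSON object that holds its "fn" and its "kwargs", one argument or row to a line. servo_tool: Moves the arm, as the interface text tells. Its arguments: {"type":"object","properties":{"series":{"type":"array"},"gripper":{"type":"number"},"newtons":{"type":"number"}},"required":["series"]}

```bash
mkdir -p pics
cat > h.py <<'E'
import numpy as np, cv2
from rig import sense, grab_frame, calibration, sign_off
def P(name):
    c=calibration(name); K=np.array([[c['fx'],0,c['cx']],[0,c['fy'],c['cy']],[0,0,1.]])
    R=cv2.Rodrigues(np.array(c['rvec'],float))[0]; return K,R,np.array(c['tvec'],float).ravel()
def ray(name,u,v,z):
    K,R,t=P(name); d=R.T@np.linalg.inv(K)@[u,v,1.]; o=-R.T@t; return (o+d*(z-o[2])/d[2]).round(1)
def pix(name,p):
    K,R,t=P(name); q=K@(R@np.array(p,float)+t); return (q[:2]/q[2]).round(1)
E
python3 - <<'E'
from h import *
for n in("scene","top"):
    cv2.imwrite(f"pics/{n}0.png",cv2.resize(grab_frame(n),(800,600),interpolation=cv2.INTER_CUBIC))
    K,R,t=P(n);print(n,(-R.T@t).round(),K[0,0],R.round(2).tolist())
print(sense())
E
```

```text
scene [-183. -477.  537.] 374.2198627961619 [[0.58, -0.82, 0.01], [-0.39, -0.29, -0.88], [0.72, 0.5, -0.48]]
top [489.  18. 903.] 347.62641275898386 [[0.0, -1.0, -0.0], [-1.0, -0.0, -0.04], [0.04, 0.0, -1.0]]
{'clock': 0.1, 'qpos': array([-1.24738715e+00,  3.53579664e-01,  1.63405622e+00,  2.01852906e-05,
        1.15519866e+00, -2.39501000e-03]), 'qvel': array([ 6.02653320e-04, -1.45752179e-03, -1.41711299e-03,  9.36152162e-05,
       -4.27381341e-04,  1.61501836e-04]), 'joint_efforts': array([ 7.80489481e-04, -6.06354332e+01, -3.42819715e+01, -5.34205265e-05,
        3.93798007e-03, -2.62053572e-05]), 'eef_pos': array([ 199.91814471, -591.71511591,  230.63778479]), 'tcp_rot': array([-3.14157122e+00,  1.24184502e-03, -1.24500029e+00]), 'contact_force': array([-0.20170742,  0.22569921, -0.24560219]), 'wrist_torque': array([-0.00667828,  0.03845958, -0.05326507]), 'opening': 1.0012227974466426}
```

View pics/scene0.png

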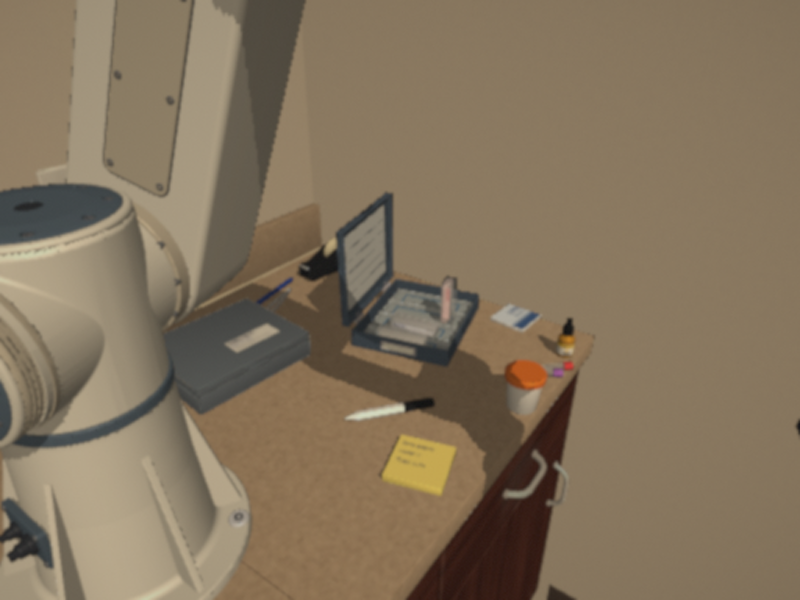

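View pics/top0.png

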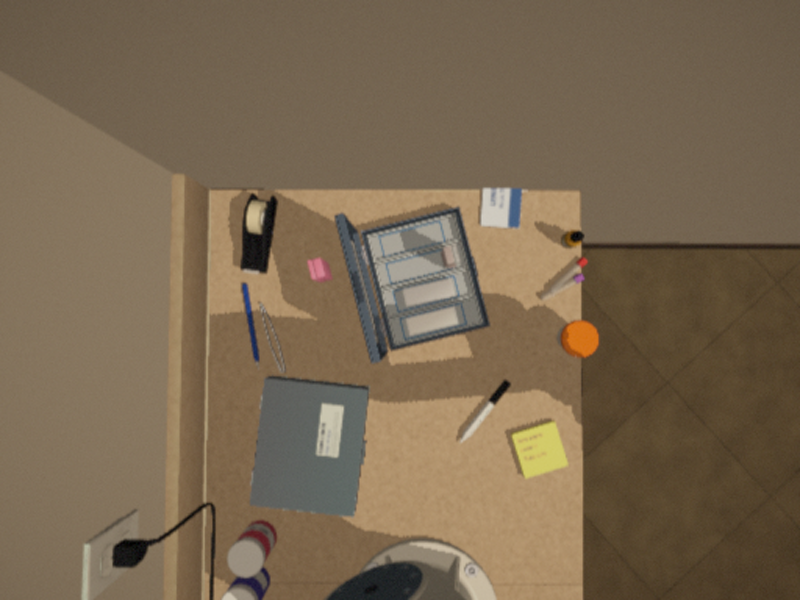

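The scene shows the open case at about (415,320) with the box standing at (448,298). In the top view the standing box is at (450,255), in the third lane from the robot. The lying boxes are at (428,293) and (432,322), and the far lane is empty. Look-alike: a pink box lying outside the case at (318,269). I choose the one standing in the case and check it in a close crop.

Run:
```python
from h import *
t=grab_frame("top")[125:240,205:325]; s=grab_frame("scene")[115:240,200:325]
a=cv2.resize(t,(626,600),interpolation=cv2.INTER_CUBIC);cv2.imwrite("pics/t1.png",a)
cv2.imwrite("pics/s1.png",cv2.resize(s,(600,600),interpolation=cv2.INTER_CUBIC))
```

```text
(no output)
```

View pics/t1.png

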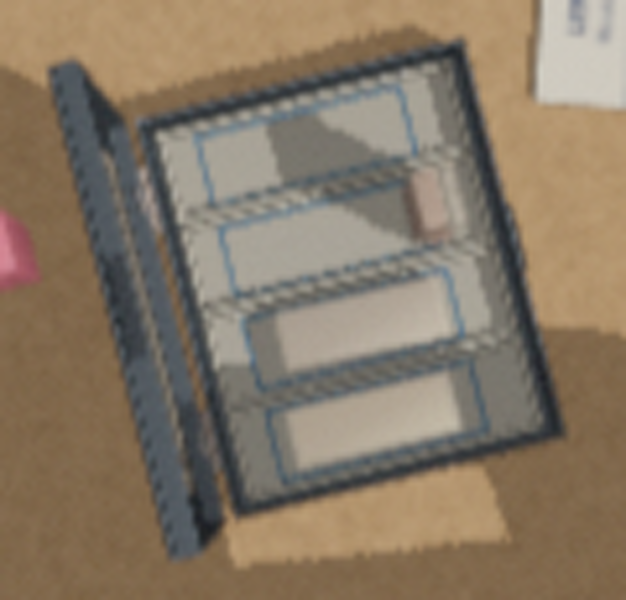

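View pics/s1.png

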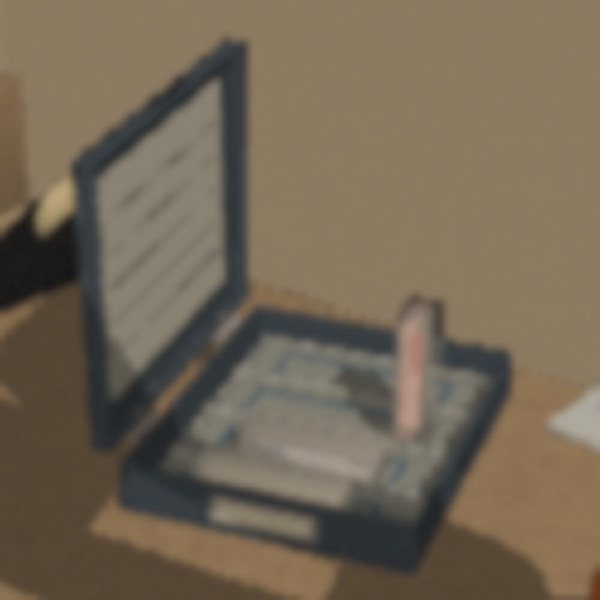

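The crops show the standing box with the reddish label: its top in the top crop is about (412–450, 168–240). The case rim corners are (145,120), (462,45), (562,435) and (238,512). The lid's free edge runs from (62,65) to (182,555).

Run:
```python
from h import *
s=120/626; f=lambda u,v,z: ray("top",205+u*s,125+v*600/600*115/600,z)
C=np.array([f(*p,30) for p in [(145,120),(462,45),(562,435),(238,512)]]);print(C,C.mean(0))
ex=(C[0]-C[1]+C[3]-C[2]);ex/=np.linalg.norm(ex);ey=(C[0]-C[3]+C[1]-C[2]);ey/=np.linalg.norm(ey)
print("ex",ex,np.degrees(np.arctan2(ex[1],ex[0])),"ey",np.degrees(np.arctan2(ey[1],ey[0])),[np.linalg.norm(C[i]-C[i-1]).round() for i in range(4)])
print("boxtop",[f(*p,88) for p in [(412,172),(440,166),(452,232),(424,242)]], "outline z5",[f(*p,5) for p in [(220,230),(237,297)]])
print("lid edge",f(62,65,195),f(182,555,195), f(50,70,195),f(170,560,195))
th=np.arctan2(ey[1],ey[0])-np.pi/2; th=(np.arctan2(ex[1],ex[0])-0+np.arctan2(ey[1],ey[0])-np.pi/2*1)/2
print(np.degrees(th))
# projected model check
c0=C.mean(0).copy();c0[2]=0
exx=ex; eyy=np.cross([0,0,1],ex)
for k in (-1.5,-.5,.5,1.5): 
    for xx in(-57,49):
        p=pix("top",c0+exx*xx+eyy*47*k+[0,0,5]); print(k,xx,((p-[205,125])/s).round())
```

```text
[[ 622.8   95.1   30. ]
 [ 659.8  -58.3   30. ]
 [ 471.3 -106.4   30. ]
 [ 433.8   49.1   30. ]] [546.925  -5.125  30.   ]
ex [-0.23445595  0.97212674  0.        ] 103.55955498076848 ey 13.996953306723743 [np.float64(195.0), np.float64(158.0), np.float64(195.0), np.float64(160.0)]
boxtop [array([590.7, -30.7,  88. ]), array([593.5, -43.3,  88. ]), array([563.6, -48.8,  88. ]), array([559.1, -36.2,  88. ])] outline z5 [array([571.9,  59.6,   5. ]), array([538.6,  51. ,   5. ])]
lid edge [619.2 113.4 195. ] [427.5  65.  195. ] [617.2 118.1 195. ] [425.5  69.7 195. ]
13.77825414374611
-1.5 -57 [429. 116.]
-1.5 49 [222. 165.]
-0.5 -57 [451. 208.]
-0.5 49 [243. 257.]
0.5 -57 [473. 300.]
0.5 49 [265. 350.]
1.5 -57 [496. 392.]
1.5 49 [287. 442.]
```

Emit:
{"fn": "servo_tool", "kwargs": {
  "series": [0.0196,0.0248,0,-0.7,0.0196,0.0248,0,-0.7,0.0196,0.0248,0,-0.7,0.0196,0.0248,0,-0.7,0.0196,0.0248,0,-0.7,0.0196,0.0248,0,-0.7,0.0196,0.0248,0,-0.7,0.0196,0.0248,0,0],
  "gripper": 0,
  "newtons": 20
}}

```text
clock: 0.87
eef_pos: [357.5, -392.4, 231.3]
tcp_rot: [-3.142, -0.0, -1.331]
contact_force: [0.2, -0.1, 0.1]
opening: 0.002
```

Emit:
{"fn": "servo_tool", "kwargs": {
  "series": [0.0196,0.0248,0,0,0.0196,0.0248,0,0,0.0196,0.0248,0,0,0.0196,0.0248,0,0,0.0196,0.0248,0,0,0.0196,0.0248,0,0,0.0196,0.0248,0,0,0.0196,0.0248,0,0]
}}

```text
clock: 1.53
eef_pos: [514.3, -193.9, 231.3]
tcp_rot: [3.142, 0.0, -1.33]
contact_force: [1.3, -0.6, 0.3]
opening: 0.001
```

Emit:
{"fn": "servo_tool", "kwargs": {
  "series": [0.0196,0.0248,0,0,0.0196,0.0248,-0.02,0,0.0196,0.0248,-0.02,0,0.0196,0.0248,-0.02,0,0,0,-0.02,0,0,0,0,0]
}}

```text
clock: 2.03
eef_pos: [590.3, -94.2, 147.2]
tcp_rot: [3.136, 0.002, -1.328]
contact_force: [-1.6, 0.4, -1.2]
opening: -0.002
```

Run:
```python
from h import *
t=grab_frame("top")[125:240,205:325]
cv2.imwrite("pics/t2.png",cv2.resize(t,(626,600),interpolation=cv2.INTER_CUBIC))
s=sense();print(s['clock'],s['eef_pos'],np.degrees(s['tcp_rot']),s['contact_force'],s['opening'])
# hypotheses for the box outline with lid-face case x -58
c0=np.array([547,-5,0]);ex=np.array([-.238,.971,0]);ey=np.array([-.971,-.238,0])
for xf in(-50,-58,-66):
  print(xf,[((pix("top",c0+ex*x+ey*y+[0,0,z])-[205,125])*626/120).round().tolist() for x,y,z in[(xf,-38.5,88),(xf,-7.5,88),(xf+21,-7.5,88),(xf+21,-38.5,88),(xf+21,-7.5,5)]])
```

```text
2.0833 [590.49572046 -95.30735959 149.21331548] [ 1.79742809e+02  9.74811793e-02 -7.61473651e+01] [-0.17446661 -0.04511194  0.34468601] -0.0052800391259965425
-50 [[442.0, 160.0], [459.0, 226.0], [413.0, 237.0], [397.0, 171.0], [403.0, 252.0]]
-58 [[460.0, 155.0], [476.0, 222.0], [431.0, 233.0], [414.0, 166.0], [419.0, 248.0]]
-66 [[477.0, 151.0], [493.0, 218.0], [448.0, 229.0], [431.0, 162.0], [435.0, 245.0]]
```

View pics/t2.png

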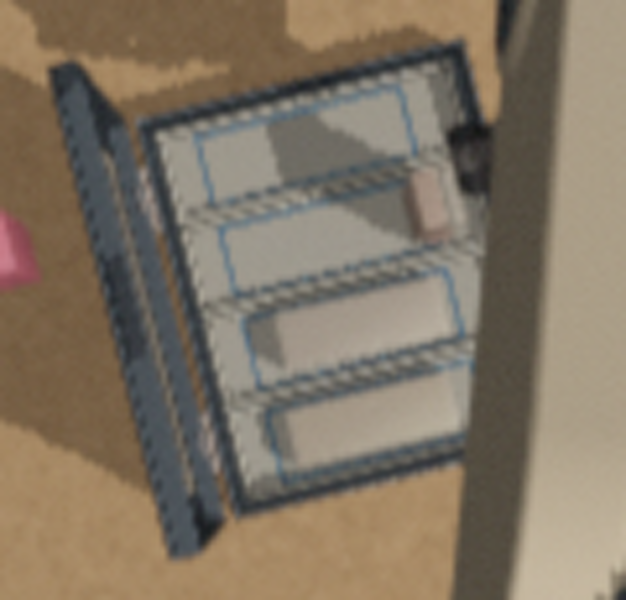

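The picture shows the fingertips (dark, 470,160) behind the standing box, whose top is at (432,203). TCP is at case x = -98, y = -20.7, on the box's centre line. Next I descend and advance slowly, feeling for contact.

Emit:
{"fn": "servo_tool", "kwargs": {
  "series": [0,0,-0.025,0,0,0,-0.025,0,0,0,-0.023,0,-0.0012,0.0049,0,0,-0.0012,0.0049,0,0,-0.0007,0.0029,0,0,0,0,0,0]
}}

```text
clock: 2.67
eef_pos: [589.9, -83.1, 80.4]
tcp_rot: [-3.139, -0.001, -1.33]
contact_force: [0.4, 0.7, -1.3]
opening: -0.001
```

Emit:
{"fn": "servo_tool", "kwargs": {
  "series": [-0.0007,0.0029,0,0,-0.0007,0.0029,0,0,0,0,0,0]
}}

```text
clock: 2.92
eef_pos: [587.8, -77.2, 79.1]
tcp_rot: [-3.141, -0.0, -1.33]
contact_force: [0.2, 0.6, -0.1]
opening: -0.003
```

Run:
```python
from h import *
t=grab_frame("top")[150:200,270:330];s=grab_frame("scene")[165:225,260:320]
cv2.imwrite("pics/c3.png",np.hstack([cv2.resize(t,(480,400),interpolation=cv2.INTER_CUBIC),cv2.resize(s,(320,400),interpolation=cv2.INTER_CUBIC)]))
s=sense();print(s['clock'],s['eef_pos'],s['contact_force'])
```

```text
3.0167 [587.69584005 -77.48278926  78.6738373 ] [-0.73956878 -0.7384709  -0.49330702]
```

View pics/c3.png

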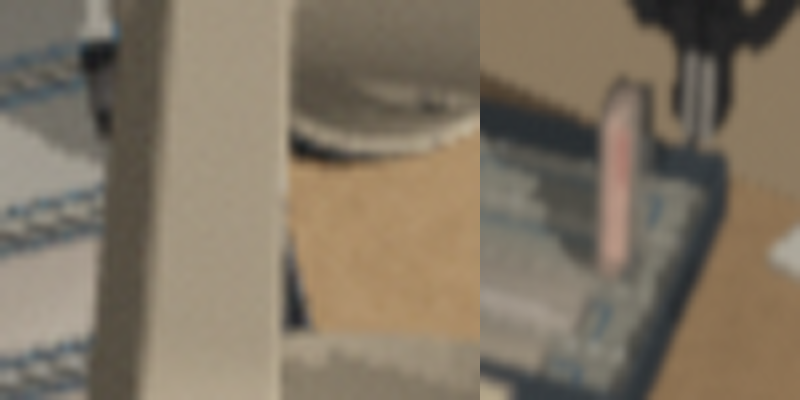

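In the crop the fingertip (705,110) stands close to the lid side of the box (625,170), without contact. I continue slowly.

Emit:
{"fn": "servo_tool", "kwargs": {
  "series": [-0.0005,0.0019,0,0,-0.0005,0.0019,0,0,-0.0005,0.0019,0,0,0,0,0,0]
}}

```text
clock: 3.35
eef_pos: [585.8, -71.6, 78.2]
tcp_rot: [3.141, 0.0, -1.33]
contact_force: [0.4, 0.2, -1.0]
opening: 0.006
```

Emit:
{"fn": "servo_tool", "kwargs": {
  "series": [-0.0005,0.0019,0,0,-0.0005,0.0019,0,0,-0.0005,0.0019,0,0,0,0,0,0]
}}

```text
clock: 3.68
eef_pos: [584.4, -65.9, 78.2]
tcp_rot: [3.141, 0.0, -1.33]
contact_force: [1.1, -0.2, 0.4]
opening: 0.0
```

Emit:
{"fn": "servo_tool", "kwargs": {
  "series": [-0.0005,0.0019,0,0,-0.0005,0.0019,0,0,-0.0005,0.0019,0,0,0,0,0,0]
}}

```text
clock: 4.02
eef_pos: [582.9, -60.2, 78.3]
tcp_rot: [3.141, 0.0, -1.33]
contact_force: [-0.4, -0.5, -0.3]
opening: 0.0
```

Run:
```python
from h import *
t=grab_frame("top")[125:240,205:325];s=grab_frame("scene")[165:225,260:320]
cv2.imwrite("pics/c4.png",np.hstack([cv2.resize(t,(417,400),interpolation=cv2.INTER_CUBIC),cv2.resize(s,(380,400),interpolation=cv2.INTER_CUBIC)]))
s=sense();print(s['clock'],s['eef_pos'],s['contact_force'])
```

```text
4.1167 [583.04852208 -60.44151973  78.30989249] [ 0.26357783  0.23386976 -0.23241973]
```

View pics/c4.png

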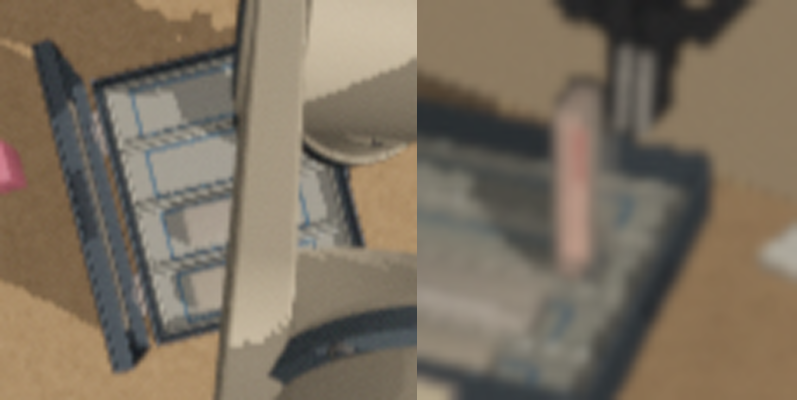

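The crop shows the fingers (635,90) at or next to the box's lid face, and the box is still upright (575,185). The tipping force (about 0.1 N) is below the sensor's noise, so I watch for the fall through a red-pixel centroid.

Emit:
{"fn": "servo_tool", "kwargs": {
  "series": [-0.0005,0.0021,0,0,-0.0005,0.0021,0,0,-0.0005,0.0021,0,0,-0.0005,0.0021,0,0,-0.0005,0.0021,0,0,-0.0005,0.0021,0,0,-0.0005,0.0021,0,0,-0.0005,0.0021,0,0]
}}

```text
clock: 4.78
eef_pos: [579.0, -43.5, 78.3]
tcp_rot: [-3.142, 0.0, -1.33]
contact_force: [-0.3, -0.3, -0.7]
opening: 0.003
```

```bash
cat > w.py <<'E'
from h import *
s=cv2.resize(grab_frame("scene")[165:225,240:310],None,fx=4,fy=4).astype(int)
m=(s[...,2]-s[...,1]>25)&(s[...,2]-s[...,0]>25)&(np.indices(s.shape[:2])[0]>20)
m&=(abs(s[...,1]-s[...,0])<25)
ys,xs=np.nonzero(m);print(len(xs),240+xs.mean()/4,165+ys.mean()/4,np.ptp(xs)/4,np.ptp(ys)/4)
print(sense()['clock'],sense()['eef_pos'],sense()['contact_force'])
cv2.imwrite("pics/w_%.2f.png"%sense()['clock'],cv2.resize(s.astype(np.uint8),None,fx=2,fy=2))
E
python3 w.py
```

```text
1218 281.2506157635468 192.3111658456486 7.0 21.0
4.8333 [578.85819365 -43.18500896  78.26451922] [-1.38032115 -0.13718295  0.19683545]
```

View pics/w_4.83.png

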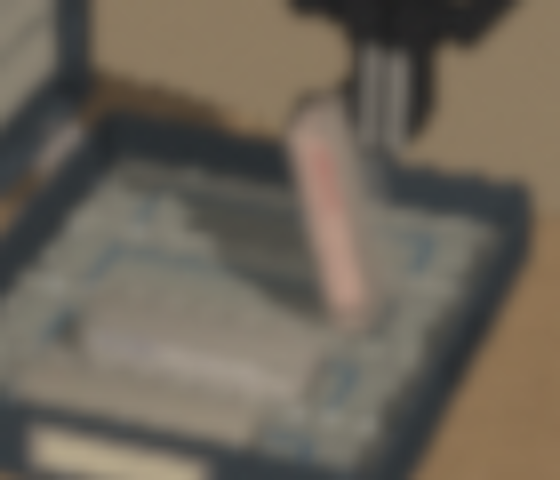

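The picture shows the box tilting about 10° towards the hinge with its foot in place (345,315). I keep going at the same pace.

Emit:
{"fn": "servo_tool", "kwargs": {
  "series": [-0.0005,0.0019,0,0,-0.0005,0.0019,0,0,-0.0005,0.0019,0,0,-0.0005,0.0019,0,0,-0.0005,0.0019,0,0,0,0,0,0,0,0,0,0]
}}

```text
clock: 5.42
eef_pos: [576.5, -34.1, 78.3]
tcp_rot: [3.142, -0.0, -1.33]
contact_force: [0.5, -0.3, -1.1]
opening: 0.003
```

```bash
python3 w.py
```

```text
619 263.77665589660745 200.58925686591277 20.0 5.5
5.4667 [576.57686597 -34.1883945   78.29777314] [-0.20618525  0.03483053  0.41609719]
```

The box has fallen: the red patch is now 20 px wide and 5 px high. Next I rise and pass over the lid, then look.

Emit:
{"fn": "servo_tool", "kwargs": {
  "series": [0,0,0.0325,0,0,0,0.0325,0,0,0,0.0325,0,0,0,0.0325,0,0,0,0.0325,0,0,0,0,0]
}}

```text
clock: 5.97
eef_pos: [579.9, -34.6, 247.6]
tcp_rot: [-3.132, -0.003, -1.331]
contact_force: [1.0, -0.3, 0.2]
opening: 0.005
```

Emit:
{"fn": "servo_tool", "kwargs": {
  "series": [-0.0078,0.0206,0,0,-0.0078,0.0206,0,0,-0.0078,0.0206,0,0,-0.0078,0.0206,0,0,-0.0078,0.0206,0,0,-0.0078,0.0206,0,0,-0.0078,0.0206,0,0,-0.0078,0.0206,0,0]
}}

```text
clock: 6.63
eef_pos: [513.7, 131.4, 240.6]
tcp_rot: [-3.142, -0.0, -1.331]
contact_force: [0.6, 0.0, -0.2]
opening: 0.003
```

Run:
```python
from h import *
t=grab_frame("top")[125:240,205:325]
cv2.imwrite("pics/t5.png",cv2.resize(t,(626,600),interpolation=cv2.INTER_CUBIC))
s=sense();print(s['clock'],s['eef_pos'],s['contact_force'])
```

```text
6.6833 [512.45441102 134.19971494 240.61863622] [-1.59067189  1.80212297 -0.52879762]
```

View pics/t5.png

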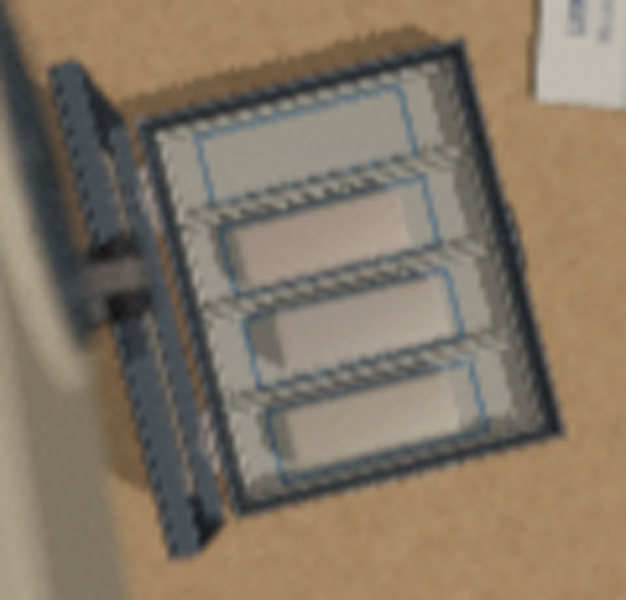

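The red-labelled box lies in the outline, with corners at about (235,235), (400,190), (412,245) and (250,287). Its hinge-side end is near the outline's end, so I measure the offset. I also check where the fingers are relative to the lid.

Run:
```python
from h import *
s=120/626; f=lambda u,v,z: ray("top",205+u*s,125+v*s,z)
ex=np.array([-.238,.971,0]);ey=np.array([-.971,-.238,0]);c0=np.array([547,-5,0])
cs=lambda p:np.round([(p-c0)@ex,(p-c0)@ey],1)
for n,z,ps in [("box top z26",26,[(236,236),(400,192),(412,244),(248,286)]),("outline",5,[(219,229),(426,178),(439,243),(236,295)]),("blue lying outline",5,[(245,318),(446,268),(462,336),(260,388)])]:
    c=[cs(f(*p,z)) for p in ps];print(n,c,np.mean(c,0))
print("lid outer top",cs(f(50,70,195)),cs(f(170,560,195)),cs(f(110,315,200)))
for z in(240,260,290):
  for x in(-15,0,15):print(z,x,((pix("top",np.array([512.5,134,z])+ex*x)-[205,125])/s).round())
```

```text
box top z26 [array([ 49.5, -32.7]), array([-32.8, -34.9]), array([-32.5,  -8.9]), array([49.6, -7.7])] [  8.45 -21.05]
outline [array([ 57.2, -40.1]), array([-48.8, -40.6]), array([-47.3,  -7.7]), array([56.6, -6.2])] [  4.425 -23.65 ]
blue lying outline [array([55.,  6.]), array([-47.7,   5.2]), array([-47.5,  39.8]), array([55.9, 41.5])] [ 3.925 23.125]
lid outer top [102.8 -97.5] [101.5 100.2] [101.6   2.3]
240 -15 [ 27. 322.]
240 0 [-13. 332.]
240 15 [-53. 342.]
260 -15 [ 18. 320.]
260 0 [-23. 330.]
260 15 [-64. 340.]
290 -15 [  4. 316.]
290 0 [-39. 327.]
290 15 [-82. 337.]
```

Run:
```python
from h import *
s=120/626
print(((pix("top",[590.4,-95,149])-[205,125])/s).round())
t=grab_frame("top")[125:240,165:325]; S=grab_frame("scene")[80:240,150:330]
cv2.imwrite("pics/t6.png",np.hstack([cv2.resize(t,(390,280),interpolation=cv2.INTER_CUBIC),cv2.resize(S,(315,280),interpolation=cv2.INTER_CUBIC)]))
print(sense()['eef_pos'],sense()['contact_force'],pix("scene",sense()['eef_pos']))
```

```text
[575. 155.]
[513.72726398 131.52480385 240.67739137] [0.38893099 0.07156281 0.10097359] [218.6 116.5]
```

View pics/t6.png

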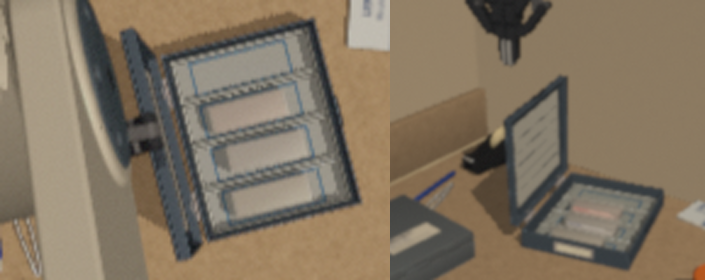

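The box now measures at bay x ≈ +4 mm, y ≈ +2.6 mm, which is inside the limits. The scene view puts the tip where the calibration predicts it, (509,64). The dark piece over the lid in the top view is the gripper's linkage, well above the lid. Now I descend behind the lid and push.

Emit:
{"fn": "servo_tool", "kwargs": {
  "series": [0,0,-0.022,0,0,0,-0.022,0,0,0,-0.022,0,0,0,0,0,0.0019,-0.0078,0,0,0.0019,-0.0078,0,0,0,0,0,0]
}}

```text
clock: 7.37
eef_pos: [519.4, 113.4, 176.2]
tcp_rot: [-3.139, -0.001, -1.331]
contact_force: [0.6, -0.1, 0.1]
opening: -0.002
```

Emit:
{"fn": "servo_tool", "kwargs": {
  "series": [0.0014,-0.0058,0,0,0.0014,-0.0058,0,0,0.0014,-0.0058,0,0,0.0014,-0.0058,0,0,0.0014,-0.0058,0,0]
}}

```text
clock: 7.78
eef_pos: [525.2, 85.4, 175.0]
tcp_rot: [-3.141, -0.0, -1.331]
contact_force: [1.1, 1.0, -0.2]
opening: -0.002
```

Emit:
{"fn": "servo_tool", "kwargs": {
  "series": [0.0014,-0.0058,0,0,0.0014,-0.0058,0,0,0.0014,-0.0058,0,0,0.0014,-0.0058,0,0,0.0014,-0.0058,-0.002,0,0.0014,-0.0058,-0.002,0,0.0014,-0.0058,-0.002,0,0.0014,-0.0058,-0.002,0]
}}

```text
clock: 8.45
eef_pos: [536.2, 39.0, 166.5]
tcp_rot: [3.141, 0.0, -1.331]
contact_force: [0.7, -0.4, 0.2]
opening: -0.0
```

Run:
```python
from h import *
S=grab_frame("scene")[90:240,170:330]
cv2.imwrite("pics/s7.png",cv2.resize(S,(480,450),interpolation=cv2.INTER_CUBIC))
print(sense()['eef_pos'],sense()['contact_force'])
```

```text
[536.24521585  38.20499787 166.12484318] [ 0.19804532 -0.83290529  0.21961782]
```

View pics/s7.png

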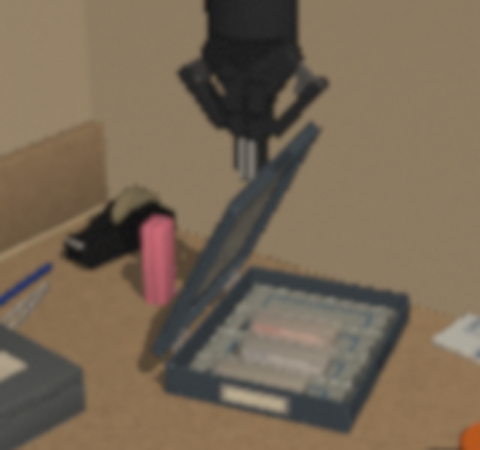

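The lid is being pushed over and is now at about 1.1 rad; the fingertips (245,165) are behind it. The pink block (157,260) stands untouched on the worktop. I continue.

Emit:
{"fn": "servo_tool", "kwargs": {
  "series": [0.0014,-0.0058,-0.003,0,0.0014,-0.0058,-0.003,0,0.0014,-0.0058,-0.003,0,0.0014,-0.0058,-0.003,0,0.0014,-0.0058,-0.004,0,0.0014,-0.0058,-0.004,0,0,0,0,0,0,0,0,0]
}}

```text
clock: 9.17
eef_pos: [544.4, 4.4, 146.4]
tcp_rot: [3.141, 0.0, -1.331]
contact_force: [-0.3, -0.1, 0.2]
opening: 0.002
```

Emit:
{"fn": "servo_tool", "kwargs": {
  "series": [0,0,0,0,0,0,0,0,0,0,0,0,0,0,0,0,0,0,0,0,0,0,0,0,0,0,0,0,0,0,0,0]
}}

```text
clock: 9.83
eef_pos: [544.5, 4.8, 146.8]
tcp_rot: [-3.142, -0.0, -1.33]
contact_force: [-1.1, 0.3, -0.1]
opening: 0.001
```

Emit:
{"fn": "servo_tool", "kwargs": {
  "series": [0,0,0.02,0,0,0,0.02,0,0,0,0.02,0,0,0,0.02,0,0,0,0.02,0,0,0,0,0,0,0,0,0,0,0,0,0]
}}

```text
clock: 10.5
eef_pos: [544.1, 4.8, 246.1]
tcp_rot: [3.141, 0.0, -1.33]
contact_force: [0.4, -0.7, 0.8]
opening: -0.001
```

Emit:
{"fn": "servo_tool", "kwargs": {
  "series": [0,0,0,0,0,0,0,0,0,0,0,0,0,0,0,0,0,0,0,0,0,0,0,0,0,0,0,0,0,0,0,0]
}}

```text
clock: 11.17
eef_pos: [544.5, 4.8, 246.8]
tcp_rot: [3.142, 0.0, -1.331]
contact_force: [0.2, 0.2, -0.4]
opening: 0.001
```

Run:
```python
from h import *
S=grab_frame("scene")[120:260,150:380];T=grab_frame("top")[110:250,130:390]
cv2.imwrite("pics/s8.png",np.vstack([cv2.resize(S,(493,300),interpolation=cv2.INTER_CUBIC),cv2.resize(T,(493,265),interpolation=cv2.INTER_CUBIC)]))
print(sense()['clock'],sense()['eef_pos'],sense()['contact_force'])
ex=np.array([-.238,.971,0]);ey=np.array([-.971,-.238,0]);c0=np.array([547,-5,0])
for a in(0,.04,.1):
  for y in(100,-100):
    p=c0+ex*(86-168*np.cos(a)+13*np.sin(a))+ey*y+[0,0,31+168*np.sin(a)+13*np.cos(a)]
    q=pix("scene",p);print(a,y,((q-[150,120])*300/140).round())
```

```text
11.2667 [544.55030471   4.75868287 246.8094345 ] [ 0.17545347  0.36388229 -0.19524197]
0 100 [293. 214.]
0 -100 [339. 137.]
0.04 100 [293. 209.]
0.04 -100 [339. 132.]
0.1 100 [292. 201.]
0.1 -100 [339. 125.]
```

View pics/s8.png

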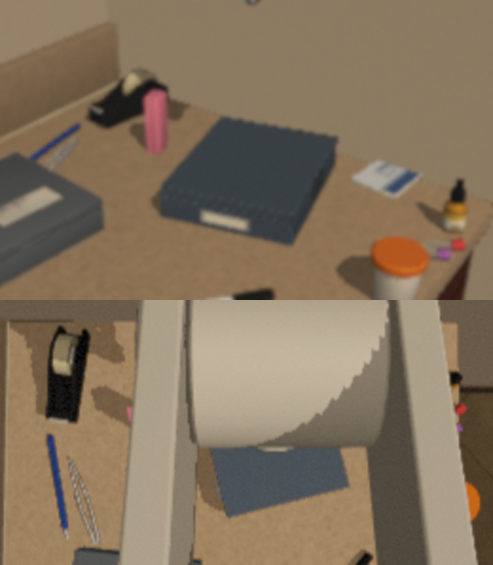

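The lid looks shut: its free-edge corners at (293,216) and (337,136) match the prediction for 0 rad, (293,214) and (339,137). The bottle, cup, dispenser and pink block stand in place. I wait a little and confirm that nothing still moves.

```bash
python3 -c "
from h import *
np.save('a.npy',grab_frame('scene'))"
```

Emit:
{"fn": "servo_tool", "kwargs": {
  "series": [0,0,0,0,0,0,0,0,0,0,0,0,0,0,0,0,0,0,0,0,0,0,0,0,0,0,0,0,0,0,0,0]
}}

```text
clock: 11.98
eef_pos: [544.5, 4.8, 246.8]
tcp_rot: [3.142, 0.0, -1.33]
contact_force: [-1.3, -0.4, -0.1]
opening: 0.001
```

```bash
python3 -c "
from h import *
d=cv2.absdiff(np.load('a.npy'),grab_frame('scene'))[150:240,200:330].max(2);print(d.max(),(d>25).sum(),sense()['contact_force'])
if (d>25).sum()<20: print(sign_off())"
```

```text
5 0 [-0.04126602 -0.57130631  0.00800088]
the job is handed in; nothing more can be done
None
```

The red-labelled box is lying flat in its lane with its lid up, and the case lid is shut. I handed the job in at about 12 s of the 43 s allowed; no verdict is reported.

- **Box:** I pushed it over with the closed fingertips at about 78 mm height. Before closing the lid I measured it from the top view at about 4 mm along the lane and 2.6 mm across from the outline's centre. Both are inside the limits of 12.5 and 7.5 mm.
- **Lid:** I pushed it from behind and it sank shut by itself. Its edge corners in the image match 0 rad to within about 2 crop pixels (0.04 rad would be about 5), and two frames about 0.7 s apart showed no motion.
- **Surroundings:** By eye, the cup, bottle, dispenser and pink block stand where they were. The two other boxes looked unmoved in the last view before the lid closed. I felt no contact above the sensor noise, and the arm ended clear, about 200 mm above the lid.
- **Disagreement:** The dark piece over the lid in the top view was about 20 pixels from where the fingertip was predicted. I took it to be the gripper's linkage, because the scene view put the tip where predicted.

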